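# Set the label printer's roll guide

## Robot

A 7-joint arm with a two-finger parallel gripper is mounted at the origin on a cart in front of the work surface, level with it; the furniture and walls round the work are solid. World frame = base frame: x ahead of the robot, y to its left, z up, the work surface at z = 0. Lengths are in m, angles in rad, forces in N, time in s.
With the tool pointing down it reaches from about 0.4 to 0.85 m from the base axis. Payload 10.4 kg.
Tool frame: the origin (TCP) lies at the very end of the fingers, on their centre line; the grasp point (between the pads) lies 19 mm behind it; z points along the fingers, y is the line along which they close (so a half turn about z gives the same grasp; the last joint's range is limited). The gripper opens to 85 mm and grips with 20 to 120 N. Pads are 22 mm wide; open, the fingers measure 114 mm over their backs; the gripper's body (76 mm by 85 mm) begins 54 mm behind the grasp point. The pads swing forward as they close: fully open they stand 13 mm farther back than shut.
Start: joints at [1.321, 0.332, -0.065, 1.46, 0.022, 1.35, -0.088], TCP at [0.141, -0.609, 0.21] pointing down, gripper open.
Joint ranges: [-2.6, 2.6], [-0.5, 2.12], [-1.47, 1.34], [0.16, 2.42], [-1.27, 4.41], [0.06, 2.06], [-2.6, 2.6]. Speed limits (rad/s): [2.22, 2.22, 2.79, 2.79, 3.14, 3.14, 3.14].

## Interface

Orientations are given as a unit quaternion [x, y, z, w].
In Python, from workcell import manip, vision, order gives the robot as it stands. The module is installed in compiled form; this text tells all that it offers.
- The arm moves only by the tool move_arm, never from a script. Its argument "motion" is a list of rows, each a list of 3 entries, a list of its own where there are three numbers: the shift along the tool's x, y, z scaled (see below), then the turn, a rotation vector about the tool's x, y, z scaled (see below), then the opening, from -1 (shut) to 1 (fully open). In form: [[[dx, dy, dz], [wx, wy, wz], hand], ...]. A call has 1 to 12 rows; each row shifts and turns the commanded pose from where the row before left it, along the tool's axes as they then stand; what a row does not reach is not made up. The controller multiplies each number of a shift by 0.75 m and each number of a turn by pi/4 rad. A row lasts 1/10 s, in which the tool goes at most 50 mm and 8.59 degrees, less where a joint would pass 70% of its speed; a pose out of reach is approached as far as the arm can. A call with a number of a shift or a turn outside -1 to 1 is refused whole. A call with a gripper value outside its range is refused whole. The fingers move at their own pace and stop on an object; "newtons" is the grip in N (left out, the last holds). Time passes only in rows, so rows that do not move let the fingers close. It gives the time, the measured TCP pose, the force, the opening and the grip force at its end, in the units of the state.
- manip.get_obs(): the state, without advancing time (a new reading comes with each control period).
- vision.camera(name): name is "side" or "top"; returns a dict with "pixels" (400x640x3 uint8, red, green, blue), "fx", "fy", "cx", "cy" (pixels), "R" (3x3) and "t" (3): a world point X has camera coordinates R X + t. Camera axes: x right, y down, z forward; pixel columns grow to the right and rows downward; lengths in m; the calibration is good to about 2 mm. A picture is of the moment at which its call begins. There is no depth.
- order.hand_in(): hands the job in; it is judged then, once.
The state is a dict: "clock": time; "joint_pos": joint angles; "joint_velocities": joint speeds; "tau": joint torques, N m; "position": TCP position; "ee_rot": TCP orientation; "ft_force": force on the tool from outside, world axes, zero at the start; "torque": the same for the moment, N m; "grip_width": opening from 0.0 (shut) to 1.0 (fully open); "grasp_force": force on a finger pad.
Only numpy, scipy, OpenCV 4.12 (cv2) and the standard library are available. Lean on these libraries where they do the work, as an engineer would, in place of code of your own. Each camera call takes 0.05 s, during which the arm holds its last target. There are 200 camera calls.

## Task

The label roll has room to wander sideways in the label printer, so the labels would print askew. Press the release key on the front of the printer so that the lid springs fully open, then slide the roll guide with the tall grip along its track until the roll sits snugly between it and the clamped guide opposite, with no gap left on either side. Do not crush the roll, leave the clamped guide and the other things on the bench where they are, and leave the lid open for threading.

Things in the scene. Friction and masses are not known exactly. Their poses are not given: they have to be found in the camera images.
- printer: desktop label printer fixed to the bench, 210 mm deep, 150 wide, 124 high shut; dark base, light grey lid with clear window. Origin on the bench, 110 mm behind its front face, midway between its sides; x to its back (away from the user), y to its left, z up. Front deck 50 mm high from x -110 to -52 mm; side walls 65 mm high; roll well under the lid x -28 to 74, y -63 to 63 mm
- release_key (a point): centre of the top of the release key, a grey oblong key 26 mm (printer's x) by 40 mm (y) on the right of the printer's front deck, its top 6 mm above the deck, 56 mm above the bench. Pressed straight down. Axes as the printer's while up
- release (a joint): how far the sprung release key is pressed, m: 0 up, 0.005 fully down. 2 to 4 N to start it; the latch lets go at about 0.003 (4 to 5 N); about 5 N fully down; springs back when let go
- lid (a joint): lid angle, rad: 0 shut and latched, 1.85 open at its stop (leaning back 16 degrees past upright). Hinged along the printer's y, 95 mm behind the origin, 66 mm up; shut, its front edge is 57 mm before the origin. Unlatched, a spring lifts it to the stop in about 1.5 s and holds it. It covers guides and roll until open
- guide_grip (a point): centre of the top of the movable guide's grip, 116 mm above the bench: an upright ribbed grey grip 14 mm thick (printer's y), 30 mm wide (x), standing free from 77 to 116 mm over the guide's 5 mm cheek, on the side of the guide's roll face away from the roll (y 0 to -14 mm from guide_face). Axes as the printer's
- guide (a joint): position of the movable guide along its track, m: 0 at the printer's right, growing as it slides towards the printer's +y (left), up to 0.066. Friction about 2.5 N; stays where it is left. It pushes the label roll along in front of it
- guide_face (a point): point on the movable guide's face that faces the roll (its +y side), 47.5 mm above the bench, level with the roll's axis. Site axes as the printer's
- set_face (a point): point on the clamped guide's face towards the roll (its -y side), 47.5 mm above the bench. The clamped guide is the low cheek with knurled screw and no tall grip, left of the roll, screwed fast at a different place each time. Axes as the printer's. The roll is snug when guide_face is 28 mm to the -y side of set_face
- label_roll: white label roll, 66 mm diameter, 28 mm wide, loose on two cradle rods in the printer's well between the guides, its axis along the printer's y, top 81 mm above the bench. Origin at the centre of its right (-y) side face; its own z runs along its axis to the left side face, 28 mm away
- spare_roll: a second, equal white label roll lying flat on the bench right of the printer, 66 mm diameter, 28 mm high; not needed. Origin at the centre of its underside
- soap_front: pale soap bar on the bench left of the printer, 55 x 80 x 29 mm; not needed. Origin at the centre of its underside
- soap_back: yellow soap bar beyond the pale one, 55 x 76 x 26 mm; not needed. Origin at the centre of its underside
- soap_right: pale soap bar on the bench right of the printer, 55 x 80 x 29 mm; not needed. Origin at the centre of its underside

How it is judged:
By the outcome, as a careful person would: the job done as asked, in the order asked, and still so for the second after the job is handed in, with the robot touching nothing.
It also fails if it takes over 42 s, if anything falls off the work surface, if the arm or the gripper's body presses on something with over 40 N, if the wrist force passes 120 N, or if a joint passes its speed limit or range.

## Working session

There is one attempt and no reset: what is moved stays moved. The work goes in short steps, Python scripts to look and compute and a tool call to move; the robot and the scene stay as the last step left them, time stands still between calls to the robot, and variables do not carry over. Pictures are saved under pics/ and viewed, at most 10 in all, crops included, and the job is handed in when it is done.

Besides the shell and the picture viewer there is one more tool, called as name(argument=value, ...) on one line, values as JSON. move_arm: Moves the arm, as the interface text tells. Its arguments: {"type":"object","properties":{"motion":{"type":"array"},"newtons":{"type":"number"}},"required":["motion"]}

```bash
mkdir -p pics; cat > h.py <<'E'
import numpy as np, cv2
from workcell import manip, vision, order
def snap(n,f):
    c=vision.camera(n); cv2.imwrite(f'pics/{f}.png',c['pixels'][:,:,::-1]); np.save(f'pics/{f}.npy',c,allow_pickle=True); return c
def load(f): return np.load(f'pics/{f}.npy',allow_pickle=True).item()
def ray(c,u,v):
    d=np.array([(u-c['cx'])/c['fx'],(v-c['cy'])/c['fy'],1.]); R=np.array(c['R']); return -R.T@np.array(c['t']), R.T@d
def plane(c,u,v,z):
    o,d=ray(c,u,v); return o+d*(z-o[2])/d[2]
def tri(c1,p1,c2,p2):
    o1,d1=ray(c1,*p1);o2,d2=ray(c2,*p2)
    s=np.linalg.lstsq(np.stack([d1,-d2],1),o2-o1,rcond=None)[0]
    a=o1+s[0]*d1;b=o2+s[1]*d2; return (a+b)/2,np.linalg.norm(a-b)
def proj(c,X):
    p=np.array(c['R'])@X+np.array(c['t']); return c['fx']*p[0]/p[2]+c['cx'],c['fy']*p[1]/p[2]+c['cy']
E
python3 - <<'E'
from h import *
for n in('top','side'):
    c=snap(n,n+'0'); print(n,c['fx'],-np.array(c['R']).T@c['t'],np.array(c['R'])[2])
print(manip.get_obs())
E
```

```text
top 367.82471095967463 [0.43487346 0.00993023 1.08865692] [ 0.10273868 -0.03602006 -0.99405599]
side 372.26317580780045 [ 0.5232706  -0.78896869  0.60902596] [ 0.03658434  0.83780558 -0.54474159]
{'clock': 0.1, 'joint_pos': array([ 1.32140322,  0.33279144, -0.06468909,  1.46084198,  0.0215903 ,
        1.3499171 , -0.0885504 ]), 'joint_velocities': array([-0.00077827, -0.00225181,  0.00121808, -0.00112204, -0.00019391,
       -0.00071749,  0.00060319]), 'tau': array([ 1.65909667e-03, -6.26744843e+01,  4.93773271e-02, -3.92431068e+01,
        1.63715892e-02,  6.96696588e-03,  8.92842536e-06]), 'position': array([ 0.14044479, -0.60864398,  0.20891358]), 'ee_rot': array([ 9.93579786e-01,  1.13131826e-01, -9.71482989e-05, -6.23967070e-04]), 'ft_force': array([-0.21568052, -0.59607331,  0.14752472]), 'torque': array([ 0.01476886,  0.02679039, -0.00423098]), 'grasp_force': 0.0, 'grip_width': 1.0018151059554605}
```

View pics/top0.png

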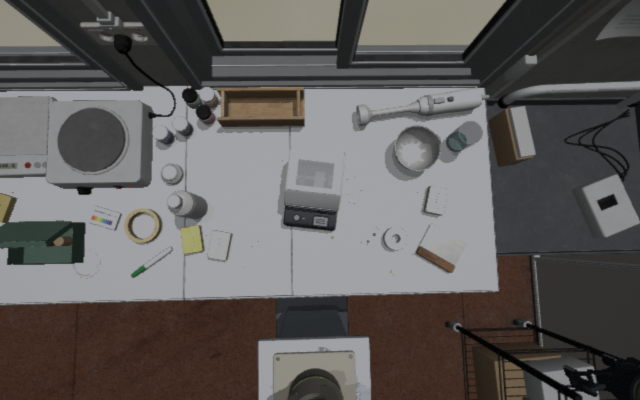

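View pics/side0.png

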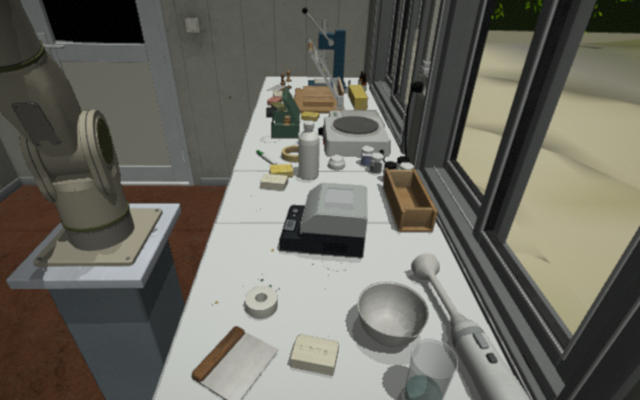

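The top view shows the printer at about (313,195), with its front deck around (310,217) and a key near (320,221). In the side view the deck is near (295,225). I'll enlarge both.

```bash
python3 - <<'E'
from h import *
t=load('top0')['pixels'][140:240,270:360,::-1]; s=load('side0')['pixels'][175:265,270:380,::-1]
a=cv2.resize(t,None,fx=4.4,fy=4.4,interpolation=cv2.INTER_CUBIC)
b=cv2.resize(s,None,fx=3.6,fy=3.6,interpolation=cv2.INTER_CUBIC)
im=np.zeros((440,800,3),np.uint8); im[:,:396]=a; im[:b.shape[0],400:400+b.shape[1]]=b
cv2.imwrite('pics/z0.png',np.clip(im.astype(float)*1.6,0,255).astype(np.uint8))
E
```

```text
(no output)
```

View pics/z0.png

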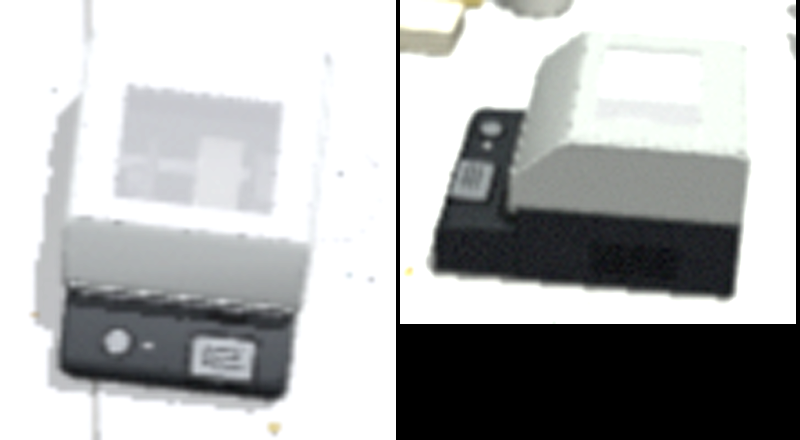

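The left half is the top view: the key is at about (222,357) in the zoom, the round LED button at (117,341), and the deck's front edge runs from (62,372) to (285,397). The right half is the side view, with the key at about (472,180).

```bash
python3 - <<'E'
from h import *
def blob(f,r):
    c=load(f);g=cv2.cvtColor(c['pixels'],cv2.COLOR_RGB2GRAY); u0,v0,u1,v1=r
    m=np.zeros_like(g); m[v0:v1,u0:u1]=(g[v0:v1,u0:u1]>75)*255
    n,l,s,ce=cv2.connectedComponentsWithStats(m); i=1+s[1:,4].argmax(); print(f,s[i],ce[i]); 
    ys,xs=np.where(l==i); box=cv2.minAreaRect(np.stack([xs,ys],1).astype(np.float32))
    return c,box[0],box
ct,pt,bt=blob('top0',(309,212,331,229)); cs,ps,bs=blob('side0',(281,216,298,233))
print(bt,bs); print('tri',tri(ct,pt,cs,ps)); print('plane',plane(ct,*pt,.056),plane(cs,*ps,.056))
# deck: dark mask, front edge & sides
g=cv2.cvtColor(ct['pixels'],cv2.COLOR_RGB2GRAY); 
fr=[]
for u in range(288,334):
    col=g[215:240,u].astype(float); k=np.where((col[:-1]<70)&(col[1:]>=70))[0]
    if len(k):
        k=k[-1]; v=215+k+(70-col[k])/(col[k+1]-col[k]); fr.append(plane(ct,u,v,.045))
fr=np.array(fr); p=np.polyfit(fr[4:-4,1],fr[4:-4,0],1); print('front x=',p,'yaw',-np.degrees(np.arctan(p[0])), np.abs(np.polyval(p,fr[4:-4,1])-fr[4:-4,0]).max())
for v in (212,216,220,224):
    row=g[v,275:345].astype(float); k=np.where(row<70)[0]; print(v,plane(ct,275+k[0]-.5,v,.05)[:2],plane(ct,275+k[-1]+.5,v,.05)[:2])
E
```

```text
top0 [313 216  15  10 121] [320.08264463 220.79338843]
side0 [281 216  15  17 155] [286.72258065 223.47741935]
((320.0182800292969, 220.83534240722656), (13.914374351501465, 8.724091529846191), 6.340191841125488) ((288.0, 224.0), (16.0, 14.0), 90.0)
tri (array([ 0.48286605, -0.02560263,  0.05645248]), np.float64(0.0032256714934636075))
plane [ 0.48449633 -0.02547992  0.056     ] [ 0.4812321  -0.02521829  0.056     ]
front x= [0.13219162 0.46462775] yaw -7.530361072915035 0.0006265781224428779
212 [0.51176327 0.07686516] [ 0.50889166 -0.07298084]
216 [0.50046425 0.07699299] [ 0.49759583 -0.06984563]
220 [0.48919057 0.07712052] [ 0.48627114 -0.069552  ]
224 [0.47794215 0.07724777] [ 0.47502933 -0.06642831]
```

```bash
cat >> h.py <<'E'
from scipy.spatial.transform import Rotation as Ro
def goal(yaw,tilt):  # tool x along printer x, z down, leaning
    a=np.radians(yaw);t=np.radians(tilt)
    px=np.array([np.cos(a),np.sin(a),0]);z=np.sin(t)*px+[0,0,-np.cos(t)]
    x=np.cos(t)*px+[0,0,np.sin(t)]
    return Ro.from_matrix(np.stack([x,np.cross(z,x),z],1))
def togo(P,G):
    o=manip.get_obs();R=Ro.from_quat(o['ee_rot'])
    print('turn units',((R.inv()*G).as_rotvec()/(np.pi/4)).round(4),'shift units after turn',(G.inv().apply(np.array(P)-o['position'])/.75).round(4),'pos',o['position'].round(4))
E
python3 - <<'E'
from h import *
P=np.array([.4845,-.0255,.056])+.003*np.array([.991,-.131,0])
print(Ro.from_quat(manip.get_obs()['ee_rot']).as_matrix().round(2))
togo(P+[0,0,.08],goal(-7.5,12))
E
```

```text
[[ 0.97  0.22 -0.  ]
 [ 0.22 -0.97  0.  ]
 [-0.   -0.   -1.  ]]
turn units [-0.0493  0.2642  0.4535] shift units after turn [ 0.3293 -0.8307  0.1694] pos [ 0.1404 -0.6086  0.2089]
```

move_arm(motion=[[[0,0,0],[-0.0123,0.066,0.1134],-1],[[0,0,0],[-0.0123,0.066,0.1134],-1],[[0,0,0],[-0.0123,0.066,0.1134],-1],[[0,0,0],[-0.0123,0.066,0.1134],-1],[[0.022,-0.0554,0.0113],[0,0,0],-1],[[0.022,-0.0554,0.0113],[0,0,0],-1],[[0.022,-0.0554,0.0113],[0,0,0],-1],[[0.022,-0.0554,0.0113],[0,0,0],-1],[[0.022,-0.0554,0.0113],[0,0,0],-1],[[0.022,-0.0554,0.0113],[0,0,0],-1],[[0.022,-0.0554,0.0113],[0,0,0],-1],[[0.022,-0.0554,0.0113],[0,0,0],-1]], newtons=20)

```text
clock: 1.3
position: [0.3264, -0.2964, 0.17]
ee_rot: [0.992, -0.065, 0.104, 0.008]
ft_force: [1.3, -0.8, -0.3]
grip_width: -0.003
grasp_force: 0.0
```

move_arm(motion=[[[0.022,-0.0554,0.0113],[0,0,0],-1],[[0.022,-0.0554,0.0113],[0,0,0],-1],[[0.022,-0.0554,0.0113],[0,0,0],-1],[[0.022,-0.0554,0.0113],[0,0,0],-1],[[0.022,-0.0554,0.0113],[0,0,0],-1],[[0.02,-0.05,0.01],[0,0,0],-1],[[0,0,0],[0,0,0],-1]])

```text
clock: 2.0
position: [0.4646, -0.0637, 0.1416]
ee_rot: [0.993, -0.062, 0.105, 0.006]
ft_force: [-0.5, -0.2, -0.4]
grip_width: -0.002
grasp_force: 0.0
```

```bash
python3 - <<'E'
from h import *
P=np.array([.4845,-.0255,.056])+.003*np.array([.991,-.131,0])
o=manip.get_obs();print(o['clock'],o['ft_force'],o['grip_width'])
togo(P+[0,0,.01],goal(-7.5,12))
c=snap('side','s1'); print(proj(c,o['position'])); t=snap('top','t1'); print(proj(t,o['position']))
s=c['pixels'][130:265,250:385,::-1];t=t['pixels'][140:240,270:360,::-1]
im=np.zeros((480,800,3),np.uint8);im[:,:432]=cv2.resize(t,(432,480));im[:368,432:]=cv2.resize(s,(368,368))
cv2.imwrite('pics/z1.png',np.clip(im*1.5,0,255).astype(np.uint8))
E
```

```text
2.0 [-0.53321338 -0.1761502  -0.42063036] -0.002302970266749155
turn units [-0.0019 -0.0013  0.0088] shift units after turn [ 0.0022 -0.054   0.1035] pos [ 0.4646 -0.0637  0.1416]
(np.float64(279.2775533331145), np.float64(203.73598502135698))
(np.float64(336.1228595636834), np.float64(226.66362340630417))
```

View pics/z1.png

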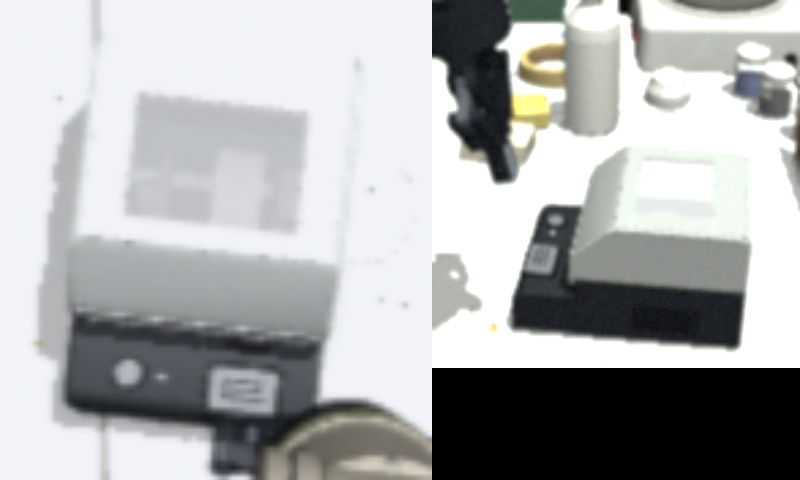

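The top view shows the gripper just short of the key at right front, with the key at zoom (243,390). In the side view the shut fingertips are at zoom (505,180), above and to the user's side of the key. Moving to 10 mm over the key.

move_arm(motion=[[[0.002,-0.054,0],[0,0,0.009],-1],[[0,0,0.035],[0,0,0],-1],[[0,0,0.035],[0,0,0],-1],[[0,0,0.02],[0,0,0],-1],[[0,0,0],[0,0,0],-1],[[0,0,0],[0,0,0],-1]])

```text
clock: 2.7
position: [0.4831, -0.0316, 0.0761]
ee_rot: [0.992, -0.069, 0.104, 0.007]
ft_force: [0.9, -0.5, -0.2]
grip_width: 0.001
grasp_force: 0.0
```

```bash
python3 - <<'E'
from h import *
P=np.array([.4845,-.0255,.056])+.003*np.array([.991,-.131,0])
o=manip.get_obs();print(o['clock'],o['ft_force'])
togo(P,goal(-7.5,12))
c=snap('side','s2'); print((np.array(proj(c,o['position']))-[260,165])*5)
cv2.imwrite('pics/z2.png',np.clip(cv2.resize(c['pixels'][165:255,260:360,::-1],(500,450))*1.5,0,255).astype(np.uint8))
E
```

```text
2.7 [ 0.90477577 -0.4504838  -0.17107777]
turn units [ 0.0017  0.0005 -0.0103] shift units after turn [-0.0008 -0.0084  0.0272] pos [ 0.4831 -0.0316  0.0761]
[142.29363393 269.81620494]
```

View pics/z2.png

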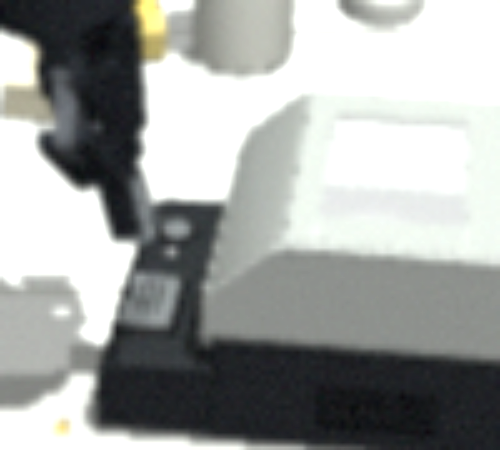

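The fingertips are at zoom (135,240) and the key at about (150,300). The drawn tip seems a little short of the reported TCP, so I'll descend while watching the force.

move_arm(motion=[[[0.002,-0.0084,0],[0,0,-0.01],-1],[[-0.0014,0,0.0065],[0,0,0],-1],[[-0.0014,0,0.0065],[0,0,0],-1],[[-0.001,0,0.005],[0,0,0],-1],[[0,0,0],[0,0,0],-1]])

```text
clock: 3.25
position: [0.4853, -0.0248, 0.0617]
ee_rot: [0.992, -0.065, 0.104, 0.007]
ft_force: [-0.8, 0.7, -0.3]
grip_width: 0.001
grasp_force: 0.0
```

move_arm(motion=[[[-0.0006,0,0.003],[0,0,0],-1],[[0,0,0],[0,0,0],-1]])

```text
clock: 3.45
position: [0.4857, -0.0248, 0.0599]
ee_rot: [0.992, -0.065, 0.104, 0.007]
ft_force: [-1.5, -0.5, -0.9]
grip_width: 0.003
grasp_force: 0.0
```

move_arm(motion=[[[-0.0006,0,0.003],[0,0,0],-1],[[0,0,0],[0,0,0],-1]])

```text
clock: 3.65
position: [0.4857, -0.0249, 0.0576]
ee_rot: [0.992, -0.065, 0.104, 0.007]
ft_force: [-0.5, 0.2, -0.6]
grip_width: 0.0
grasp_force: 0.0
```

move_arm(motion=[[[-0.0006,0,0.003],[0,0,0],-1],[[0,0,0],[0,0,0],-1]])

```text
clock: 3.85
position: [0.4857, -0.0249, 0.0553]
ee_rot: [0.992, -0.065, 0.104, 0.007]
ft_force: [0.9, 0.0, 0.1]
grip_width: -0.001
grasp_force: 0.0
```

move_arm(motion=[[[-0.0006,0,0.003],[0,0,0],-1],[[0,0,0],[0,0,0],-1]])

```text
clock: 4.05
position: [0.4857, -0.0249, 0.053]
ee_rot: [0.992, -0.065, 0.104, 0.007]
ft_force: [-0.7, 0.4, -0.1]
grip_width: -0.002
grasp_force: 0.0
```

```bash
python3 - <<'E'
from h import *
o=manip.get_obs();c=snap('side','s3'); print((np.array(proj(c,o['position']))-[260,165])*5,proj(c,[.4845,-.0255,.056]))
cv2.imwrite('pics/z3.png',np.clip(cv2.resize(c['pixels'][165:255,260:360,::-1],(500,450))*1.8,0,255).astype(np.uint8))
E
```

```text
[149.10568206 299.45323435] (np.float64(289.2935646928953), np.float64(224.06576011032257))
```

View pics/z3.png

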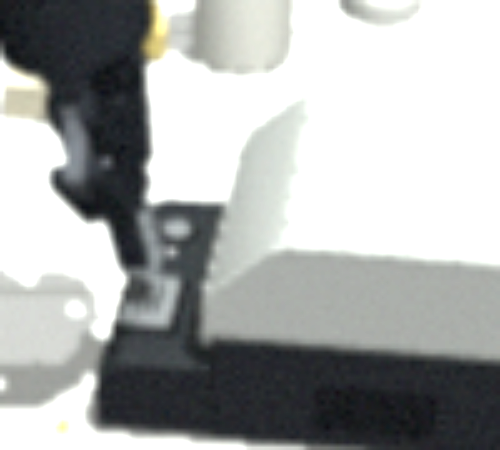

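The tip is still just above the key, at zoom (140,275), with its shadow on the key. I'll keep going down in small steps.

move_arm(motion=[[[-0.0006,0,0.003],[0,0,0],-1],[[-0.0006,0,0.003],[0,0,0],-1],[[0,0,0],[0,0,0],-1]])

```text
clock: 4.4
position: [0.4857, -0.0248, 0.0483]
ee_rot: [0.992, -0.065, 0.104, 0.007]
ft_force: [0.1, 0.9, -0.3]
grip_width: -0.0
grasp_force: 0.0
```

move_arm(motion=[[[-0.0006,0,0.003],[0,0,0],-1],[[0,0,0],[0,0,0],-1]])

```text
clock: 4.6
position: [0.4859, -0.0248, 0.0461]
ee_rot: [0.992, -0.065, 0.104, 0.007]
ft_force: [-1.4, -0.4, 0.2]
grip_width: 0.001
grasp_force: 0.0
```

move_arm(motion=[[[-0.0006,0,0.003],[0,0,0],-1],[[0,0,0],[0,0,0],-1]])

```text
clock: 4.8
position: [0.4859, -0.0249, 0.0438]
ee_rot: [0.992, -0.065, 0.104, 0.007]
ft_force: [-0.0, 0.0, 0.4]
grip_width: -0.001
grasp_force: 0.0
```

move_arm(motion=[[[-0.0006,0,0.003],[0,0,0],-1],[[0,0,0],[0,0,0],-1]])

```text
clock: 5.0
position: [0.4859, -0.0249, 0.0415]
ee_rot: [0.992, -0.065, 0.104, 0.007]
ft_force: [0.0, 0.5, 1.0]
grip_width: 0.0
grasp_force: 0.0
```

move_arm(motion=[[[-0.0006,0,0.003],[0,0,0],-1],[[0,0,0],[0,0,0],-1]])

```text
clock: 5.2
position: [0.4859, -0.0249, 0.0392]
ee_rot: [0.992, -0.065, 0.104, 0.007]
ft_force: [0.1, 0.1, 0.1]
grip_width: -0.0
grasp_force: 0.0
```

move_arm(motion=[[[-0.0004,0,0.002],[0,0,0],-1],[[0,0,0],[0,0,0],-1]])

```text
clock: 5.4
position: [0.486, -0.0249, 0.0378]
ee_rot: [0.992, -0.065, 0.104, 0.007]
ft_force: [-0.4, -0.5, -0.3]
grip_width: 0.002
grasp_force: 0.0
```

move_arm(motion=[[[-0.0006,0,0.003],[0,0,0],-1],[[0,0,0],[0,0,0],-1]])

```text
clock: 5.6
position: [0.4863, -0.0249, 0.0357]
ee_rot: [0.992, -0.065, 0.105, 0.007]
ft_force: [-0.2, -0.1, 1.6]
grip_width: -0.0
grasp_force: 1.0
```

```bash
python3 - <<'E'
from h import *
o=manip.get_obs();print(o['ft_force'],o['position']);c=snap('side','s4'); print((np.array(proj(c,o['position']))-[260,180])*6)
t=snap('top','t4');print((np.array(proj(t,o['position']))-[280,180])*6)
a=cv2.resize(c['pixels'][180:250,260:326,::-1],(396,420));b=cv2.resize(t['pixels'][180:250,280:346,::-1],(396,420))
cv2.imwrite('pics/z4.png',np.clip(np.hstack([a,b])*1.8,0,255).astype(np.uint8))
E
```

```text
[-0.17692626 -0.07158979  1.6031054 ] [ 0.48634372 -0.02485598  0.03565819]
[181.15154005 302.24126724]
[237.30371081 243.24446077]
```

View pics/z4.png

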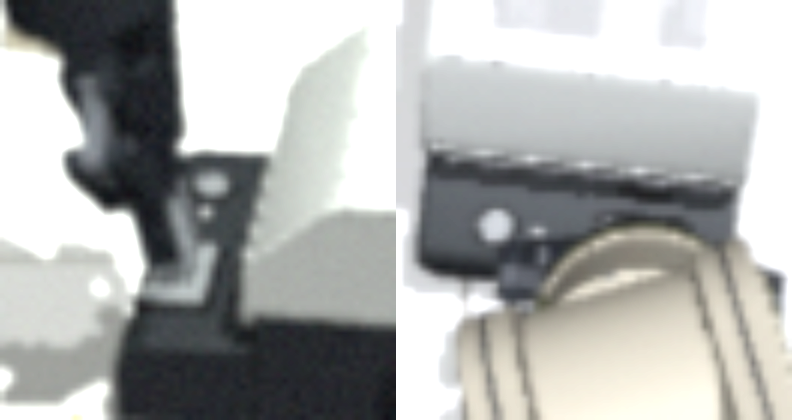

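Contact: in the left (side) view the tip rests on the key at about (175,275), and the lid is still shut. So the real tips sit about 20 mm short of the reported TCP. Pressing on.

move_arm(motion=[[[-0.0006,0,0.003],[0,0,0],-1],[[0,0,0],[0,0,0],-1]])

```text
clock: 5.9
position: [0.486, -0.0249, 0.033]
ee_rot: [0.992, -0.065, 0.104, 0.007]
ft_force: [-0.5, 0.3, -0.1]
grip_width: -0.002
grasp_force: 0.0
```

move_arm(motion=[[[-0.0006,0,0.003],[0,0,0],-1],[[0,0,0],[0,0,0],-1]])

```text
clock: 6.1
position: [0.4861, -0.0249, 0.0311]
ee_rot: [0.992, -0.065, 0.104, 0.008]
ft_force: [-4.8, -0.0, 10.4]
grip_width: 0.001
grasp_force: 5.1
```

move_arm(motion=[[[0,0,0],[0,0,0],-1],[[0,0,0],[0,0,0],-1]])

```text
clock: 6.3
position: [0.4862, -0.0249, 0.0312]
ee_rot: [0.992, -0.065, 0.104, 0.008]
ft_force: [-4.2, 0.4, 9.1]
grip_width: -0.003
grasp_force: 4.5
```

```bash
python3 - <<'E'
from h import *
o=manip.get_obs();print(o['clock'],o['ft_force'],o['position']);c=snap('side','s5'); p=load('s4')
d=np.abs(c['pixels'].astype(int)-p['pixels']).sum(2)[100:265,260:400]; ys,xs=np.where(d>60); print(len(ys), (xs.min()+260,xs.max()+260,ys.min()+100,ys.max()+100) if len(ys) else 0)
E
```

```text
6.3 [-4.16778811  0.44473773  9.13196424] [ 0.48615368 -0.02492124  0.03116374]
3991 (np.int64(260), np.int64(379), np.int64(101), np.int64(262))
```

Large change: the lid has likely opened. Retreat up and toward the user, then look.

move_arm(motion=[[[-0.006,0,-0.03],[0,0,0],-1],[[-0.006,0,-0.03],[0,0,0],-1],[[-0.006,0.02,-0.05],[0,0,0],0],[[-0.006,0.05,-0.04],[0,0,0],0],[[-0.006,0.05,-0.04],[0,0,0],0],[[0,0.06,0],[0,0,0],0],[[0,0.06,0],[0,0,0],0],[[0,0,0],[0,0,0],0],[[0,0,0],[0,0,0],0]])

```text
clock: 7.25
position: [0.4112, -0.197, 0.1655]
ee_rot: [0.992, -0.066, 0.104, 0.007]
ft_force: [0.6, 0.6, 0.4]
grip_width: 0.499
grasp_force: 0.0
```

```bash
python3 - <<'E'
from h import *
c=snap('side','s6');t=snap('top','t6')
a=cv2.resize(c['pixels'][150:260,270:375,::-1],(396,415),interpolation=cv2.INTER_CUBIC);b=cv2.resize(t['pixels'][135:235,270:366,::-1],(403,420),interpolation=cv2.INTER_CUBIC)
b=b[:415]
cv2.imwrite('pics/z6.png',np.clip(np.hstack([a,b])*1.3,0,255).astype(np.uint8))
E
```

```text
(no output)
```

View pics/z6.png

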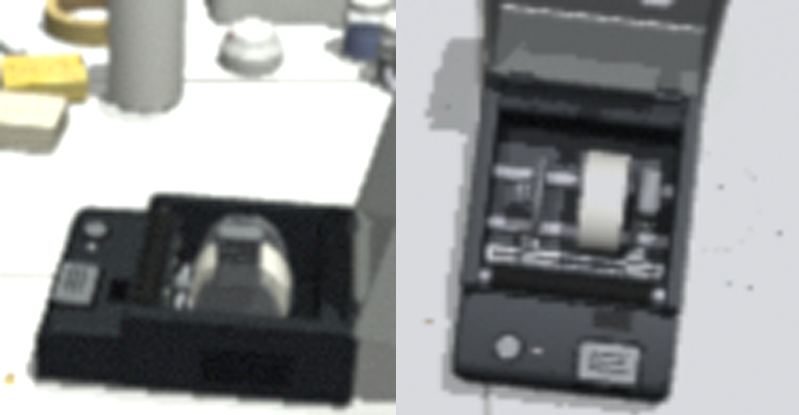

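The lid is open and leaning back. In the top (right) half the grip top is at about (650,188), the roll spans u 580–630, the clamped guide's cheek is at about (540,190), and both rods are visible. In the side (left) half the grip top is at about (238,225).

```bash
python3 - <<'E'
from h import *
t=load('t6');c=load('s6')
g=cv2.cvtColor(t['pixels'],cv2.COLOR_RGB2GRAY);gs=cv2.cvtColor(c['pixels'],cv2.COLOR_RGB2GRAY)
print(g[170:196,322:338]); print(gs[200:222,322:348])
m=cv2.inRange(g[165:205,295:328],140,255); ys,xs=np.where(m);
n,l,s,ce=cv2.connectedComponentsWithStats(m); i=1+s[1:,4].argmax(); print(s[i]+[295,165,0,0,0],ce[i]+[295,165])
for v in (172,176,180,184,188): print(v,g[v,288:340])
E
```

```text
[[ 38  35  32  33  34  31  30  31  30  31  33  31  31  32  26  27]
 [ 74  65  59  50  35  34  33  34  33  32  33  34  33  33  30  33]
 [133 130 126 106  53  38  37  38  39  38  38  33  33  31  28  34]
 [152 149 140 105  72  64  59  62  66  66  60  38  32  29  26  36]
 [161 159 146  94  71  64  65  72  75  73  65  38  32  32  28  38]
 [166 165 152  92  64  62  72  93  98  91  76  41  33  31  25  39]
 [168 167 152  83  58  54  73 100 116 121 106  55  34  29  24  43]
 [167 167 151  80  57  52  76 104 120 124 104  52  34  30  25  44]
 [168 167 151  84  60  50  77 108 123 124  98  50  41  36  28  47]
 [167 163 140  85  66  51  84 112 125 124  99  67  78  70  39  49]
 [167 163 135  77  58  52  92 117 127 122  98  82  93  84  45  53]
 [168 160 126  55  37  52  94 120 126 118  92  71  78  72  42  60]
 [167 156 103  39  27  55 100 122 123 115  86  47  43  40  37  63]
 [166 153  85  34  28  55 101 122 120 111  84  41  32  28  37  63]
 [167 152  76  29  33  58  97 114 114 104  72  31  24  22  38  66]
 [165 150  66  26  30  41  66  81  84  77  40  25  21  25  40  67]
 [161 147  62  24  30  33  3
[... 3471 characters left out ...]
 54  73 100 116 121 106  55  34  29  24  43  67  70]
180 [ 66  64  67  61  34  43  53  58  66  69  83 103  85  87  69  88  90  55
  52  53  57  59  41  39  40  57 113 163 168 168 168 168 168 168 167 163
 135  77  58  52  92 117 127 122  98  82  93  84  45  53  68  73]
184 [ 63  66  63  43  36  53  54  51  43  38  36  39  45  57  64  81  64  52
  56  61  67  61  39  35  42  88 144 164 166 166 166 167 168 168 167 152
  76  29  33  58  97 114 114 104  72  31  24  22  38  66  70  76]
188 [ 64  67  63  53  92 115 127 121  98  97  99  97  94  87  72  59  82 112
 119 127 122  93  68  61  61  90 138 143 144 145 146 147 148 149 143 116
  49  29  44  54  61  73  51  46  26  22  22  27  49  67  72  88]
```

```bash
python3 - <<'E'
from h import *
t=load('t6');c=load('s6')
print('grip tri',tri(t,(330.1,180),c,(333,211)),plane(t,330.1,180,.116),plane(c,333,211,.116))
a=np.radians(-7.5);py=np.array([-np.sin(a),np.cos(a),0]);px=np.array([np.cos(a),np.sin(a),0])
f=lambda p:(round(float(p@px),4),round(float(p@py),4))
print('grip',f(plane(t,330.1,180,.116)),'roll L/R',f(plane(t,314,180,.081)),f(plane(t,324.3,180,.081)))
for z in (.05,.065,.077):print('set',z,f(plane(t,304.8,182,z)))
print('key',f(np.array([.4845,-.0255,0])))
# yaw from roll side edges
g=cv2.cvtColor(t['pixels'],cv2.COLOR_RGB2GRAY).astype(float);L=[]
for v in range(175,190):
    r=g[v,308:330];k=np.where(r>105)[0]
    i=k[0];l=308+i-(r[i]-105)/(r[i]-r[i-1]);i=k[-1];rr=308+i+(r[i]-105)/(r[i]-r[i+1]);L.append((v,l,rr))
L=np.array(L)
for j in(1,2):
    P=np.array([plane(t,u,v,.078) for v,u in L[:,[0,j]]]);q=np.polyfit(P[:,0],P[:,1],1);print('yaw',np.degrees(np.arctan(q[0])))
o=manip.get_obs();print(o['position'])
E
```

```text
grip tri (array([ 0.59072363, -0.05289789,  0.11431705]), np.float64(0.00015103851475676354)) [ 0.5903781  -0.05278973  0.116     ] [ 0.59057009 -0.05538323  0.116     ]
grip (0.5922, 0.0247) roll L/R (0.5929, 0.0676) (0.5962, 0.0392)
set 0.05 (0.5892, 0.093)
set 0.065 (0.5869, 0.0927)
set 0.077 (0.5851, 0.0924)
key (0.4837, 0.038)Traceback (most recent call last):
  File "<stdin>", line 13, in <module>
IndexError: index 22 is out of bounds for axis 0 with size 22
```

```bash
python3 - <<'E'
from h import *
togo([.5905,-.0535,.15],goal(-7.5,0))
E
```

```text
turn units [ 0.0011 -0.2665  0.0025] shift units after turn [ 0.2116 -0.219   0.0209] pos [ 0.4117 -0.1956  0.1657]
```

move_arm(motion=[[[0,0,0],[0,-0.133,0.001],0],[[0,0,0],[0,-0.133,0.001],0],[[0.0353,-0.0365,0.0035],[0,0,0],0],[[0.0353,-0.0365,0.0035],[0,0,0],0],[[0.0353,-0.0365,0.0035],[0,0,0],0],[[0.0353,-0.0365,0.0035],[0,0,0],0],[[0.0353,-0.0365,0.0035],[0,0,0],0],[[0.0353,-0.0365,0.0035],[0,0,0],0],[[0,0,0],[0,0,0],0],[[0,0,0],[0,0,0],0],[[0,0,0],[0,0,0],0]])

```text
clock: 8.45
position: [0.5901, -0.0548, 0.1502]
ee_rot: [0.998, -0.066, 0.0, 0.001]
ft_force: [-1.0, -0.1, 0.4]
grip_width: 0.498
grasp_force: 0.0
```

```bash
python3 - <<'E'
from h import *
togo([.5905,-.0535,.15],goal(-7.5,0))
o=manip.get_obs();c=snap('side','s7'); print((np.array(proj(c,o['position']))-[280,130])*5)
print((np.array(proj(c,[.5905,-.0535,.116]))-[280,130])*5)
cv2.imwrite('pics/z7.png',np.clip(cv2.resize(c['pixels'][130:240,280:400,::-1],(600,550),interpolation=cv2.INTER_CUBIC)*1.6,0,255).astype(np.uint8))
E
```

```text
turn units [ 0.0023 -0.001  -0.0009] shift units after turn [ 0.0003 -0.0018  0.0003] pos [ 0.5901 -0.0548  0.1502]
[267.16389713 343.30700452]
[264.6059638  402.79533583]
```

View pics/z7.png

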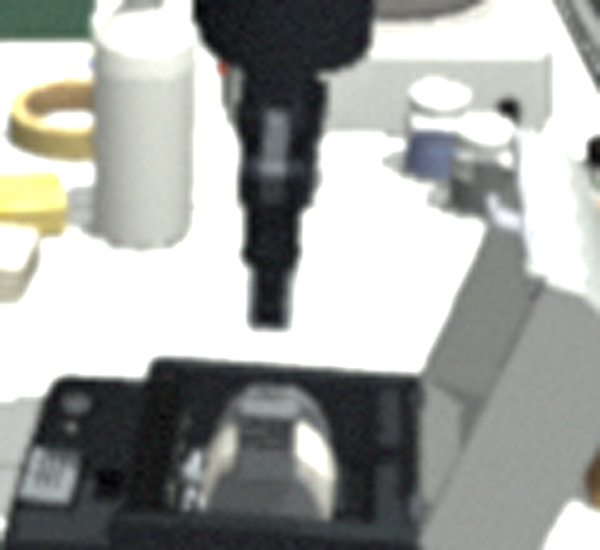

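The near finger tip is at zoom (270,328) directly above the grip (265,390). That is about 22 mm higher than the reported TCP, consistent with the contact on the key. Descending to a reported z of about 0.068, so the true tips are near 0.09.

move_arm(motion=[[[0,-0.0018,0.03],[0,0,0],0],[[0,0,0.03],[0,0,0],0],[[0,0,0.02],[0,0,0],0],[[0,0,0.01],[0,0,0],0],[[0,0,0],[0,0,0],0]])

```text
clock: 9.0
position: [0.5903, -0.0538, 0.0822]
ee_rot: [0.998, -0.066, -0.0, 0.001]
ft_force: [0.1, 0.0, 0.1]
grip_width: 0.499
grasp_force: 0.0
```

move_arm(motion=[[[0,0,0.01],[0,0,0],0],[[0,0,0.008],[0,0,0],0],[[0,0,0],[0,0,0],0],[[0,0,0],[0,0,0],0]])

```text
clock: 9.4
position: [0.591, -0.0533, 0.0693]
ee_rot: [0.998, -0.066, 0.0, 0.001]
ft_force: [1.0, 0.2, 1.3]
grip_width: 0.501
grasp_force: 0.0
```

move_arm(motion=[[[0,0,0],[0,0,0],-0.5],[[0,0,0],[0,0,0],-1],[[0,0,0],[0,0,0],-1],[[0,0,0],[0,0,0],-1],[[0,0,0],[0,0,0],-1],[[0,0,0],[0,0,0],-1]], newtons=20)

```text
clock: 10.0
position: [0.5912, -0.0531, 0.0696]
ee_rot: [0.998, -0.066, 0.001, 0.001]
ft_force: [-1.0, 0.9, 4.8]
grip_width: 0.16
grasp_force: 24.9
```

move_arm(motion=[[[0,-0.004,-0.001],[0,0,0],-1],[[0,-0.004,0],[0,0,0],-1],[[0,-0.004,0],[0,0,0],-1],[[0,-0.004,0],[0,0,0],-1],[[0,-0.004,0],[0,0,0],-1],[[0,-0.004,0],[0,0,0],-1],[[0,-0.004,0],[0,0,0],-1],[[0,-0.004,0],[0,0,0],-1],[[0,0,0],[0,0,0],-1]])

```text
clock: 10.9
position: [0.5942, -0.0289, 0.0697]
ee_rot: [0.998, -0.066, 0.001, 0.0]
ft_force: [3.0, -0.8, -4.9]
grip_width: 0.159
grasp_force: 23.4
```

```bash
python3 - <<'E'
from h import *
a=np.radians(-7.5);py=np.array([-np.sin(a),np.cos(a),0])
o=manip.get_obs();print(o['position']@py,o['position'],o['ft_force'],o['ft_force']@py,o['grip_width'])
E
```

```text
0.04889856315204862 [ 0.59422972 -0.02891132  0.06966482] [ 3.0193993  -0.7945596  -4.88186267] -0.39365133923196055 0.15868141402165659
```

move_arm(motion=[[[0,-0.003,0],[0,0,0],-1],[[0,-0.003,0],[0,0,0],-1],[[0,0,0],[0,0,0],-1]])

```text
clock: 11.2
position: [0.5948, -0.0247, 0.0697]
ee_rot: [0.998, -0.066, 0.001, 0.001]
ft_force: [3.1, -3.1, -4.9]
grip_width: 0.155
grasp_force: 23.4
```

```bash
cat > m.py <<'E'
from h import *
a=np.radians(-7.5);py=np.array([-np.sin(a),np.cos(a),0]);o=manip.get_obs();print('py',(o['position']@py).round(4),'Fpy',(o['ft_force']@py).round(2),o['ft_force'].round(1))
t=snap('top','t_%d'%(o['clock']*100));g=cv2.cvtColor(t['pixels'],cv2.COLOR_RGB2GRAY)
for v in (173,176,180,184,188,190): print(v,g[v,288:325])
E
python3 m.py
```

```text
py 0.0531 Fpy -2.7 [ 3.1 -3.1 -4.9]
173 [ 95  65  64  67  58  36  51  54  57  71  78  49  36  36  36  32  33  54
  60  77 125 152 154 153 143 109 114 149 153 152 147 131 113 114 117 120
 122]
176 [ 75  62  67  63  49  66  99  80  37  22  20  16  13  26  44  40  22  32
  48  54  74 122 149 151 149 139 107 116 144 146 145 138 116 112 114 116
 119]
180 [ 65  63  67  61  33  44  54  58  66  69  83 102  84  85  62  68  66  29
  29  42  46  59  97 136 140 140 130  96  92 131 130 111 105 108 110 113
 114]
184 [ 61  63  61  42  35  51  53  51  42  37  37  39  45  55  48  46  36  30
  56  87  80  52  49  81 123 132 131 128 112  74  93  97 100 102 105 109
 111]
188 [ 37  34  33  49  91 114 127 121  97  97  98  96  93  85  66  47  49  71
  92  99  99  95  70  51  71 110 123 122 113  89  87  92  95  99 102 104
 107]
190 [ 39  33  25  18  36  52  53  47  49  51  53  49  55  53  47  49  66  69
  84  90  91  91  85  59  52  80 114 114 101  82  85  89  93  96  99 102
 105]
```

move_arm(motion=[[[0,-0.0015,0],[0,0,0],-1],[[0,-0.0015,0],[0,0,0],-1],[[0,0,0],[0,0,0],-1]])

```text
clock: 11.55
position: [0.595, -0.0228, 0.0697]
ee_rot: [0.998, -0.066, 0.0, 0.001]
ft_force: [4.1, -3.5, -4.6]
grip_width: 0.156
grasp_force: 23.3
```

move_arm(motion=[[[0,-0.001,0],[0,0,0],-1],[[0,0,0],[0,0,0],-1]])

```text
clock: 11.75
position: [0.5951, -0.0222, 0.0697]
ee_rot: [0.998, -0.066, 0.0, 0.001]
ft_force: [5.2, -3.2, -5.6]
grip_width: 0.16
grasp_force: 23.4
```

move_arm(motion=[[[0,-0.001,0],[0,0,0],-1],[[0,0,0],[0,0,0],-1]])

```text
clock: 11.95
position: [0.5952, -0.0214, 0.0697]
ee_rot: [0.998, -0.066, 0.0, 0.001]
ft_force: [4.3, -2.7, -5.6]
grip_width: 0.158
grasp_force: 23.4
```

move_arm(motion=[[[0,-0.001,0],[0,0,0],-1],[[0,0,0],[0,0,0],-1]])

```text
clock: 12.15
position: [0.5953, -0.0207, 0.0697]
ee_rot: [0.998, -0.066, 0.0, 0.001]
ft_force: [4.7, -3.6, -5.5]
grip_width: 0.154
grasp_force: 23.4
```

move_arm(motion=[[[0,-0.001,0],[0,0,0],-1],[[0,0,0],[0,0,0],-1]])

```text
clock: 12.35
position: [0.5954, -0.02, 0.0697]
ee_rot: [0.998, -0.066, 0.0, 0.001]
ft_force: [5.7, -2.9, -4.5]
grip_width: 0.155
grasp_force: 23.4
```

move_arm(motion=[[[0.001,-0.001,0],[0,0,0],-1],[[0,0,0],[0,0,0],-1]])

```text
clock: 12.55
position: [0.5956, -0.019, 0.0697]
ee_rot: [0.998, -0.066, -0.0, 0.001]
ft_force: [-0.9, -3.4, -1.8]
grip_width: 0.158
grasp_force: 23.8
```

move_arm(motion=[[[0,-0.001,0],[0,0,0],-1],[[0,0,0],[0,0,0],-1]])

```text
clock: 12.75
position: [0.5958, -0.0182, 0.0696]
ee_rot: [0.998, -0.066, -0.0, 0.001]
ft_force: [-1.1, -1.9, -2.7]
grip_width: 0.159
grasp_force: 23.7
```

move_arm(motion=[[[0,-0.001,0],[0,0,0],-1],[[0,0,0],[0,0,0],-1]])

```text
clock: 12.95
position: [0.5959, -0.0175, 0.0697]
ee_rot: [0.998, -0.066, -0.0, 0.001]
ft_force: [-2.7, -2.6, -3.5]
grip_width: 0.159
grasp_force: 23.7
```

move_arm(motion=[[[0,-0.001,0],[0,0,0],-1],[[0,0,0],[0,0,0],-1]])

```text
clock: 13.15
position: [0.5959, -0.0174, 0.0697]
ee_rot: [0.998, -0.066, -0.0, 0.001]
ft_force: [-3.1, -3.4, -2.6]
grip_width: 0.159
grasp_force: 23.8
```

```bash
python3 m.py
```

```text
py 0.0605 Fpy -3.73 [-3.1 -3.4 -2.6]
173 [ 96  65  64  67  60  45  54  61  39  28  27  26  31  48  63  77 125 151
 153 151 142 108 113 149 151 151 146 129 113 113 116 119 121 123 124 126
 127]
176 [ 74  62  66  63  41  22  22  16  14  14  25  41  37  28  41  53  72 119
 147 148 147 138 105 106 141 144 142 135 112 111 113 116 118 121 122 124
 126]
180 [ 66  63  67  60  33  43  52  58  66  69  82 100  69  62  47  48  46  57
  94 133 139 138 135 118  91 126 123 105 104 106 109 112 114 117 119 121
 124]
184 [ 61  62  58  32  33  51  54  51  43  38  36  39  43  52  46  52  63  63
  49  75 119 129 130 127 113  75  90  96  99 102 105 108 110 113 116 117
 120]
188 [ 35  34  31  49  91 114 126 119  95  95  97  96  93  83  60  61  88  97
  87  55  64 101 120 120 111  86  86  90  94  98 101 103 107 109 111 113
 116]
190 [ 34  33  26  17  23  31  36  42  41  45  51  48  55  51  46  58  87  90
  89  78  53  70 105 111  99  80  82  87  91  95  97 101 104 107 109 112
 114]
```

move_arm(motion=[[[0,-0.0006,0],[0,0,0],-1],[[0,0,0],[0,0,0],-1]])

```text
clock: 13.4
position: [0.5959, -0.0174, 0.0696]
ee_rot: [0.998, -0.066, -0.0, 0.001]
ft_force: [-3.6, -5.4, -2.0]
grip_width: 0.157
grasp_force: 23.8
```

move_arm(motion=[[[0,-0.0006,0],[0,0,0],-1],[[0,0,0],[0,0,0],-1]])

```text
clock: 13.6
position: [0.596, -0.0174, 0.0697]
ee_rot: [0.998, -0.066, -0.0, 0.001]
ft_force: [-4.6, -7.6, -1.6]
grip_width: 0.157
grasp_force: 23.9
```

Firm stop: the position is fixed while the force rises to about 8 N, so the roll is against the clamped guide. Ease the load off, open and lift.

move_arm(motion=[[[-0.0008,0.0012,0],[0,0,0],-1],[[0,0,0],[0,0,0],-1],[[0,0,0],[0,0,0],-0.5],[[0,0,0],[0,0,0],-0.2],[[0,0,0],[0,0,0],-0.2],[[0,0,0],[0,0,0],-0.2],[[0,0,-0.02],[0,0,0],-0.2],[[0,0,-0.04],[0,0,0],-0.2],[[0,0,-0.05],[0,0,0],-0.2],[[0,0,-0.05],[0,0,0],-0.2],[[-0.05,0,0],[0,0,0],-0.2],[[-0.05,0,0],[0,0,0],-0.2]])

```text
clock: 14.8
position: [0.5217, -0.0059, 0.1918]
ee_rot: [0.998, -0.066, 0.002, 0.0]
ft_force: [-0.8, 0.4, 0.8]
grip_width: 0.399
grasp_force: 0.0
```

move_arm(motion=[[[-0.03,0.06,0],[0,0,0],-0.2],[[-0.03,0.06,0],[0,0,0],-0.2],[[0,0.06,0],[0,0,0],-0.2],[[0,0.06,0],[0,0,0],-0.2],[[0,0.06,0],[0,0,0],-0.2],[[0,0,0],[0,0,0],-0.2],[[0,0,0],[0,0,0],-0.2]])

```text
clock: 15.5
position: [0.4477, -0.2239, 0.1908]
ee_rot: [0.998, -0.067, 0.001, 0.001]
ft_force: [0.4, 0.2, -0.1]
grip_width: 0.403
grasp_force: 0.0
```

```bash
python3 - <<'E'
from h import *
c=snap('side','s9');t=snap('top','t9')
a=cv2.resize(c['pixels'][150:260,270:375,::-1],(396,415),interpolation=cv2.INTER_CUBIC);b=cv2.resize(t['pixels'][150:220,285:352,::-1],(397,415),interpolation=cv2.INTER_CUBIC)
cv2.imwrite('pics/z9.png',np.clip(np.hstack([a,b])*1.4,0,255).astype(np.uint8))
g=cv2.cvtColor(t['pixels'],cv2.COLOR_RGB2GRAY)
for v in (176,180,184,188): print(v,g[v,294:326])
E
```

```text
176 [108 118 130 134 138 145 148 140 102  87 105 130 166 169 169 169 170 169
 169 167 154 106 101 120 126 119  82  75  74  73  73  73]
180 [ 53  59  68  69  84 104  86  88  70  92 126 166 169 170 169 169 169 159
 127 119 108  87 114 125 120  96  62  77  86  98 106 114]
184 [ 55  53  44  37  37  41  45  58  65  93 120 159 164 165 165 165 165 157
 122 110  87  53  54  57  57  52  57  60  60  64  71  73]
188 [128 123  99  99 100  98  95  87  73  79 118 134 137 138 139 139 132 108
 104  95  59  51  53  65  67  65  63  61  61  64  72  72]
```

View pics/z9.png

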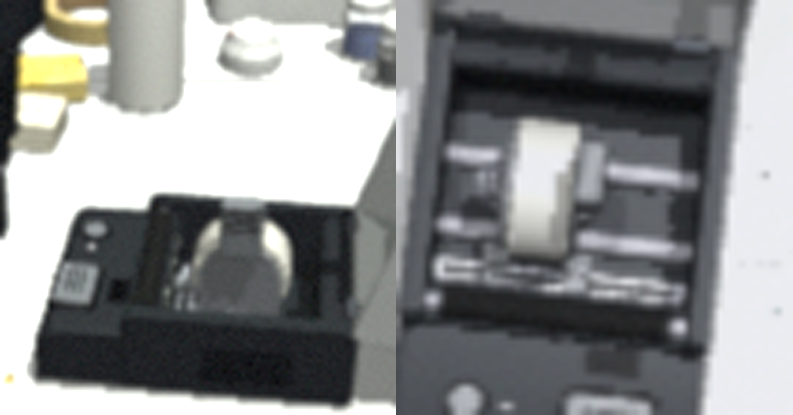

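The lid is open. In the top view the roll spans zoom u 515–580, lying directly against the clamped cheek on its left. The grip (590,175) sits against it on the right with no gap on either side, and nothing else has moved.

```bash
python3 -c "
from workcell import order
print(order.hand_in())"
```

```text
the job is handed in; nothing more can be done
None
```

The job is handed in, with no verdict returned: the lid is open, and the guide is pushed up so the roll touches both guides with no visible gap. The last push stalled at about 8 N, and the arm stands clear.

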